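Unlock a belt drive and hold its tensioner back

ROBOT

A 6-joint arm with a two-finger parallel gripper is mounted at the origin on the work surface; the furniture and walls round the work are solid. World frame = base frame: x ahead of the robot, y to its left, z up, the work surface at z = 0. Lengths are in m, angles in degrees, forces in N, time in s.
With the tool pointing down it reaches from about 0.25 to 0.725 m from the base axis. Payload 9.7 kg.
Tool frame: the origin (TCP) lies between the finger pads; the fingertips stand 22 mm ahead of it and the grasp point (between the pads) lies 3 mm ahead of it; z points along the fingers, y is the line along which they close (so a half turn about z gives the same grasp; the last joint's range is limited). The gripper opens to 85 mm and grips with 20 to 120 N. Pads are 22 mm wide; open, the fingers measure 114 mm over their backs; the gripper's body (76 mm by 85 mm) begins 54 mm behind the grasp point. The pads swing forward as they close: fully open they stand 13 mm farther back than shut.
Start: joints at [75.86, 4.979, 10.078, 95.1, 0, 90], TCP at [0.134, 0.533, 0.253] pointing down, gripper open.
Joint ranges: [-179.16, 179.16], [-48.56, 103.87], [-65.8, 70.77], [-126.05, 130.52], [-82.76, 87.17], [-180, 180]. Speed limits (degrees/s): [127.2, 127.2, 147.25, 180, 180, 180].

INTERFACE

Orientations are given as [roll, pitch, yaw] about the fixed x, y, z axes, in that order (R = Rz(yaw) Ry(pitch) Rx(roll)).
In Python, from workcell import bot, viewer, finder gives the robot as it stands.
- The arm moves only by the tool move_arm, never from a script. Its arguments are lists of equal length, an entry for each row: "offset": the shift along the tool's x, y, z in cm, a list of three; "twist": the turn, a rotation vector about the tool's x, y, z in rad, a list of three; "grip": the opening, from 0 (shut) to 1 (fully open). In form: {"offset": [[x, y, z], ...], "twist": [[ax, ay, az], ...], "grip": [grip, ...]}. A call has 1 to 5 rows; each row shifts and turns the commanded pose from where the row before left it, along the tool's axes as they then stand; what a row does not reach is not made up. A row lasts 1/10 s, in which the tool goes at most 50 mm and 8.59 degrees, less where a joint would pass 70% of its speed; a pose out of reach is approached as far as the arm can. A call is refused whole if a number of a shift passes 5 or a number of a turn 0.15, either way. A call with a gripper value outside its range is refused whole. The fingers move at their own pace and stop on an object; "force" is the grip in N (left out, the last holds). Time passes only in rows, so rows that do not move let the fingers close. It gives the time, the measured TCP pose, the force, the opening and the grip force at its end, in the units of the state.
- bot.get_obs(): the state, without advancing time (a new reading comes with each control period).
- viewer.camera(name): name is "side" or "top" or "wrist"; returns a dict with "color" (420x560x3 uint8, red, green, blue), "depth" (420x560 float32, m along the optical axis (not along the pixel's ray), 0 where there is no reading), "vfov" (degrees; the focal length in pixels is half the picture's height over the tangent of half this angle, whatever the lens; pixels are square), "cx", "cy" (the principal point, pixels), "position" and "attitude" of the camera in the world; the wrist camera has in their place "tool_from_camera" (4x4, takes a point from camera to tool coordinates, whose origin is the TCP and whose axes are the flange's). Camera axes: x right, y down, z forward; pixel columns grow to the right and rows downward; lengths in m; the calibration is good to about 2 mm. A picture is of the moment at which its call begins: read the wrist's pose just before it.
- bot.job_done(): hands the job in; it is judged then, once.
Trained networks look in a picture, given as the dict that the camera call returned (one of the last four; its "shot" number tells which), for a name from the list of things; names that differ only in an ending like _2 or _b are one class to them, and where a whole thing is asked for, a point or a joint stands for the part that bears it (a point fixed in the world has none). Each returns a list of dicts, best first, with "p" (0 to 1); they miss things now and then, are a little off and sometimes report something else, mostly with a low value. They report only what shows in the picture. A call takes as long as a camera call.
- finder.boxes_of(picture, thing): "position" ([column, row] in pixels, amid what is visible of it).
- finder.pinpoint(picture, thing): "position" ([column, row] in pixels: a listed point, or the origin of a listed thing).
The state is a dict: "time": time; "q": joint angles; "qd": joint speeds; "joint_efforts": joint torques, N m; "ee_pos": TCP position; "tcp_rot": TCP orientation; "wrist_force": force on the tool from outside, world axes, zero at the start; "torque": the same for the moment, N m; "opening": finger opening in m; "grasp_force": force on a finger pad.
Only numpy, scipy, OpenCV 4.12 (cv2) and the standard library are available. Lean on these libraries where they do the work, as an engineer would, in place of code of your own. Each camera call takes 0.05 s, during which the arm holds its last target. There are 200 camera calls.

TASK

The belt of this small antenna-turntable drive is to be fitted, so its sprung tensioner must be held out of the way. Lift the black T-bar of the sprung locking plunger, turn it with its head anticlockwise (seen from above) all the way to the other stop and let the plunger drop fully home there; then push the blue idler roller of the tensioner arm back, away from the two pulleys, past the ratchet click until the arm's yellow pointer is well within the green arc, and finish while still holding it there, because it springs back if let go. Leave the loose things round about where they are.

Things in the scene. Friction and masses are not known exactly. Their poses are not given: they have to be found in the camera images.
- drive: belt-drive unit, fixed: grey plate 190 x 300 mm, top 32 mm above the desk, with two bare toothed pulleys (robot side), locking head (left), tensioner arm (right), red pawl slider, black driver box; all but T-bar and roller is under 68 mm above the desk. Origin: plate centre, 18 mm above the desk; x across the short side (away from the robot at yaw 0), y along the long side to the left
- knob_grip (a point): centre of the plunger's black T-bar, 94 mm above the desk when home, on the head's vertical axis. The bar is 54 mm long along the point's x, 14 mm wide along y (grip across y, from above), 22 mm high; it turns with the head. At head angle 0 its x axis is the drive's x axis. Under it a 13 mm red shaft leads into the round dark head (64 mm across, top 66 mm above the desk)
- plunger (a joint): height in m of the plunger above home: 0 = fully down in an index hole, stop at 0.014. It must be up by more than 0.009 (0.012 is good) before the head can turn; a spring pulls it down with 4 to 7 N. Dropped between the holes it stays up at about 0.009
- head (a joint): angle in rad of head and T-bar, anticlockwise from above: 0 to 0.12 = locked at the running stop (start), where a yellow lobe on the head blocks the tensioner arm's tail; 1.2 = the other (service) stop, hard. The plunger drops home there from about 1.05 up
- tensioner_arm: steel tensioner arm on a vertical pivot, with a blue idler roller upright at its end, a tail behind the pivot and a yellow pointer beyond the roller. Its origin lies on the pivot axis 18 mm above the desk
- roller (a point): centre of the graspable part of the blue idler roller (fixed to the arm), 78 mm above the desk: upright cylinder of 22 mm diameter from 59 to 98 mm above the desk, a 28 mm flange beneath it. Free all round for open fingers
- pivot (a point): point on the vertical pivot axis of the tensioner arm at the height of roller; the roller swings round it at a radius of 85 mm, anticlockwise from above when pushed back
- tensioner (a joint): angle in rad of the arm: 0 = at rest, grows (anticlockwise from above) as the roller is pushed back; hard stop 0.95. With the head at its running stop it is blocked at about 0.15. Click: 0.35 to 0.66; green arc: 0.70 to 0.95. Spring force at the roller 4 N at rest, 9 N at the stop, the click adds about 2 N. The ratchet does not hold it: it springs back when released
- screwdriver: loose red-handled screwdriver, 160 mm, lying on the desk to the right; leave it alone
- spanner: loose open-ended spanner, 136 mm, lying on the desk to the right; leave it alone
- tape: loose black roll of tape, 58 mm across, on the desk to the right; leave it alone

How it is judged (in metres and radians):
On the way, in this order (a step that is already met when the one before it is completed fails the run):
1. the locking plunger is lifted clear of its hole (value of joint plunger above 0.0085 m), for 0.1 s.
2. the head is at the service stop with the plunger dropped home (value of joint head above 1 rad and value of joint plunger below 0.002 m), for 0.2 s.
3. the tensioner arm is pushed back past its click (value of joint tensioner above 0.7 rad), for 0.3 s.
At the end, for the whole second after the job is handed in: The robot itself (contact force above 1.5 N) holds the tensioner arm still, pushed back past 0.70 rad (pointer in the green arc), while the head stands at the service stop (above 1.0 rad) with its plunger home (within 2 mm) (all of step 2 and value of joint tensioner above 0.7 rad and velocity of joint tensioner between -0.1 and 0.1 rad/s and contact force between any of the fingers, the arm and tensioner_arm above 1.5 N); the arm keeps its last pose, push and grip.
It fails at once if a loose bystander is moved by more than 30 mm (distance of any of screwdriver, spanner, tape from where it was at the start of the episode above 0.03 m).
It also fails if it takes over 51 s, if anything falls off the work surface, if the arm or the gripper's body presses on something with over 40 N, if the wrist force passes 120 N, or if a joint passes its speed limit or range.

## Working session

There is one attempt and no reset: what is moved stays moved. The work goes in short steps, Python scripts to look and compute and a tool call to move; the robot and the scene stay as the last step left them, time stands still between calls to the robot, and variables do not carry over. Pictures are saved under pics/ and viewed, at most 10 in all, crops included, and the job is handed in when it is done.

Besides the shell and the picture viewer there is one more tool, called by a JSON object that holds its "name" and its "arguments", one argument or row to a line. move_arm: Moves the arm, as the interface text tells. Its arguments: {"type":"object","properties":{"offset":{"type":"array","items":{"type":"array","items":{"type":"number"}}},"twist":{"type":"array","items":{"type":"array","items":{"type":"number"}}},"grip":{"type":"array","items":{"type":"number"}},"force":{"type":"number"}},"required":["offset","twist","grip"]}

```bash
mkdir -p pics; cat > h.py <<'E'
import numpy as np, cv2
from scipy.spatial.transform import Rotation as R
from workcell import bot, viewer, finder
def f_of(p): return p["color"].shape[0]/2/np.tan(np.radians(p["vfov"])/2)
def pose(p,obs=None):
    if "tool_from_camera" in p:
        T=np.eye(4); T[:3,:3]=R.from_euler('xyz',obs["tcp_rot"],degrees=True).as_matrix(); T[:3,3]=obs["ee_pos"]
        T=T@np.array(p["tool_from_camera"]); return T[:3,:3],T[:3,3]
    a=np.array(p["attitude"])
    M=a if a.shape==(3,3) else R.from_euler('xyz',a,degrees=True).as_matrix()
    return M,np.array(p["position"])
def at_z(p,px,z,obs=None):
    M,c=pose(p,obs); f=f_of(p)
    d=M@np.array([(px[0]-p["cx"])/f,(px[1]-p["cy"])/f,1]); return c+d*(z-c[2])/d[2]
def save(p,n): cv2.imwrite(f"pics/{n}.png",cv2.cvtColor(p["color"],cv2.COLOR_RGB2BGR))
E
python3 - <<'E'
from h import *
o=bot.get_obs(); print(o)
for n in ["top","side","wrist"]:
    p=viewer.camera(n); save(p,n+"0")
    print(n,p.get("attitude"),p.get("position"),p.get("tool_from_camera"))
    for t,z in [("drive",.018),("knob_grip",.094),("roller",.078),("pivot",.078),("tensioner_arm",.018),("screwdriver",.01),("spanner",.005),("tape",.01)]:
        for r in finder.pinpoint(p,t)[:2]: print(t,round(r["p"],2),np.round(r["position"]),at_z(p,r["position"],z,o).round(4))
E
```

```text
{'time': 0.0, 'q': array([7.58584243e+01, 5.01145313e+00, 1.00344489e+01, 9.50999457e+01,
       6.11222402e-04, 9.00012059e+01]), 'qd': array([-0.04839345,  0.03047985, -0.08517784, -0.02920501,  0.00167838,
       -0.01494166]), 'joint_efforts': array([-1.96406807e-03, -5.20378697e+01,  4.64809012e+01,  1.60213339e-02,
        1.70552255e-05,  9.15157017e-06]), 'ee_pos': array([0.13432313, 0.53313669, 0.25257962]), 'tcp_rot': array([-1.79923050e+02, -6.09602309e-04,  1.65857218e+02]), 'wrist_force': array([ 0.48066174, -0.56232423, -0.11500326]), 'torque': array([ 0.02518866, -0.02279861,  0.02483615]), 'grasp_force': 0.0, 'opening': 0.08541546406210103}
top [-170.72810475    1.66492794  -91.33532953] [ 0.40519938 -0.07784735  1.07081925] None
drive 0.6 [254. 212.] [0.5644 0.0102 0.018 ]
knob_grip 0.5 [217. 204.] [0.573  0.0839 0.094 ]
knob_grip 0.29 [257. 198.] [ 0.585  -0.0035  0.094 ]
roller 0.91 [285. 224.] [ 0.5281 -0.0624  0.078 ]
pivot 0.78 [254. 202.] [0.5788 0.005  0.078 ]
tensioner_arm 0.57 [259. 202.] [ 0.588  -0.0018  0.018 ]
screwdriver 0.81 [414. 251.] [ 0.4673 -0.351
[... 183 characters left out ...]
84168175   -6.1212975 ] [ 0.50579589 -0.80270973  0.47547643] None
drive 0.95 [269. 214.] [0.5642 0.0044 0.018 ]
knob_grip 0.63 [268. 170.] [0.5721 0.0969 0.094 ]
roller 0.59 [255. 206.] [ 0.5285 -0.0623  0.078 ]
pivot 0.61 [278. 190.] [0.5862 0.0104 0.078 ]
tensioner_arm 0.66 [278. 214.] [0.5861 0.002  0.018 ]
screwdriver 0.65 [229. 339.] [ 0.4692 -0.3677  0.01  ]
tape 0.68 [309. 336.] [ 0.5939 -0.3759  0.01  ]
wrist None None [[-9.55556930e-04 -9.58188783e-01 -2.86135185e-01  7.21206781e-02]
 [ 9.99999138e-01 -6.57781511e-04 -1.13679567e-03 -6.74799402e-04]
 [ 9.01050429e-04 -2.86136024e-01  9.58188585e-01 -1.20613617e-01]
 [ 0.00000000e+00  0.00000000e+00  0.00000000e+00  1.00000000e+00]]
```

```bash
python3 - <<'E'
import cv2
a=cv2.imread("pics/top0.png")[140:290,170:330]; b=cv2.imread("pics/side0.png")[110:260,170:370]
cv2.imwrite("pics/c.png",cv2.resize(cv2.hconcat([a,b]),None,fx=2.2,fy=2.2,interpolation=cv2.INTER_CUBIC))
E
```

```text
(no output)
```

View pics/c.png

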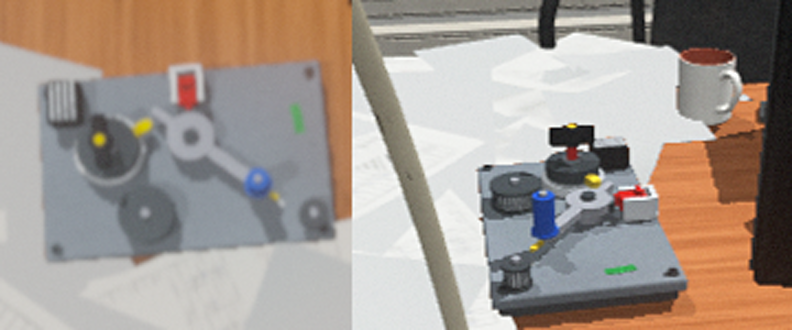

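```bash
python3 - <<'E'
from h import *
y=np.radians(165.86); d=(np.array([.573,.085])-[.1343,.5331])/19*100
for i in range(19):
    v=R.from_euler('xyz',[np.pi,0,y]).inv().apply([d[0],d[1],0]); print(v.round(1).tolist()); y-=.149
print(np.degrees(y))
E
```

```text
[-2.8, -1.7, -0.0]
[-3.0, -1.3, -0.0]
[-3.2, -0.8, -0.0]
[-3.3, -0.3, -0.0]
[-3.3, 0.2, 0.0]
[-3.2, 0.6, 0.0]
[-3.1, 1.1, 0.0]
[-2.9, 1.6, 0.0]
[-2.6, 2.0, 0.0]
[-2.3, 2.3, 0.0]
[-1.9, 2.7, 0.0]
[-1.5, 2.9, 0.0]
[-1.1, 3.1, 0.0]
[-0.6, 3.2, 0.0]
[-0.1, 3.3, 0.0]
[0.4, 3.3, 0.0]
[0.9, 3.2, 0.0]
[1.3, 3.0, 0.0]
[1.8, 2.8, 0.0]
3.6556481984639375
```

{"name": "move_arm", "arguments": {
  "offset": [
    [-2.8, -1.7, 0],
    [-3.0, -1.3, 0],
    [-3.2, -0.8, 0],
    [-3.3, -0.3, 0],
    [-3.3, 0.2, 0]
  ],
  "twist": [
    [0, 0, 0.149],
    [0, 0, 0.149],
    [0, 0, 0.149],
    [0, 0, 0.149],
    [0, 0, 0.149]
  ],
  "grip": [1, 1, 1, 1, 1]
}}

```text
time: 1.85
ee_pos: [0.2509, 0.4153, 0.2534]
tcp_rot: [180.0, -0.0, 122.8]
wrist_force: [0.6, 0.4, 0.6]
opening: 0.0856
grasp_force: 0.0
```

{"name": "move_arm", "arguments": {
  "offset": [
    [-3.2, 0.6, 0],
    [-3.1, 1.1, 0],
    [-2.9, 1.6, 0],
    [-2.6, 2.0, 0],
    [-2.3, 2.3, 0]
  ],
  "twist": [
    [0, 0, 0.149],
    [0, 0, 0.149],
    [0, 0, 0.149],
    [0, 0, 0.149],
    [0, 0, 0.149]
  ],
  "grip": [1, 1, 1, 1, 1]
}}

```text
time: 2.35
ee_pos: [0.3657, 0.2982, 0.2534]
tcp_rot: [180.0, -0.0, 80.1]
wrist_force: [0.3, 0.7, -0.1]
opening: 0.0853
grasp_force: 0.0
```

{"name": "move_arm", "arguments": {
  "offset": [
    [-1.9, 2.7, 0],
    [-1.5, 2.9, 0],
    [-1.1, 3.1, 0],
    [-0.6, 3.2, 0],
    [-0.1, 3.3, 0]
  ],
  "twist": [
    [0, 0, 0.149],
    [0, 0, 0.149],
    [0, 0, 0.149],
    [0, 0, 0.149],
    [0, 0, 0.149]
  ],
  "grip": [1, 1, 1, 1, 1]
}}

```text
time: 2.85
ee_pos: [0.4808, 0.1812, 0.2534]
tcp_rot: [180.0, -0.0, 37.4]
wrist_force: [0.5, 0.9, 0.2]
opening: 0.0853
grasp_force: 0.0
```

{"name": "move_arm", "arguments": {
  "offset": [
    [0.4, 3.3, 0],
    [0.9, 3.2, 0],
    [1.3, 3.0, 0],
    [1.8, 2.8, 0],
    [0, 0, 0]
  ],
  "twist": [
    [0, 0, 0.149],
    [0, 0, 0.149],
    [0, 0, 0.149],
    [0, 0, 0.149],
    [0, 0, 0]
  ],
  "grip": [1, 1, 1, 1, 1]
}}

```text
time: 3.35
ee_pos: [0.5777, 0.0588, 0.2522]
tcp_rot: [-179.0, 0.1, 5.4]
wrist_force: [-0.4, 0.5, -0.3]
opening: 0.0856
grasp_force: 0.0
```

```bash
python3 - <<'E'
from h import *
o=bot.get_obs(); print(o["ee_pos"],o["tcp_rot"],o["q"])
p=viewer.camera("wrist"); save(p,"w1")
for t,z in [("drive",.018),("knob_grip",.094),("roller",.078),("pivot",.078)]:
    for r in finder.pinpoint(p,t)[:2]: print(t,round(r["p"],2),np.round(r["position"]),at_z(p,r["position"],z,o).round(4))
o=bot.get_obs(); print(o["ee_pos"],o["tcp_rot"])
E
```

```text
[0.57770433 0.05883749 0.2521583 ] [-1.79009579e+02  6.53146341e-02  5.42479483e+00] [  5.36683378   9.32403683  14.73587214  95.47815193   0.99035437
 179.94203033]
drive 0.63 [320. 206.] [0.5613 0.0121 0.018 ]
knob_grip 0.82 [248. 203.] [0.577  0.0894 0.094 ]
roller 0.76 [399. 257.] [ 0.5313 -0.0655  0.078 ]
pivot 0.9 [339. 205.] [0.5788 0.0027 0.078 ]
[0.57523925 0.06471811 0.25351281] [-1.78954948e+02  9.70086695e-03  6.00297212e+00]
```

View pics/w1.png

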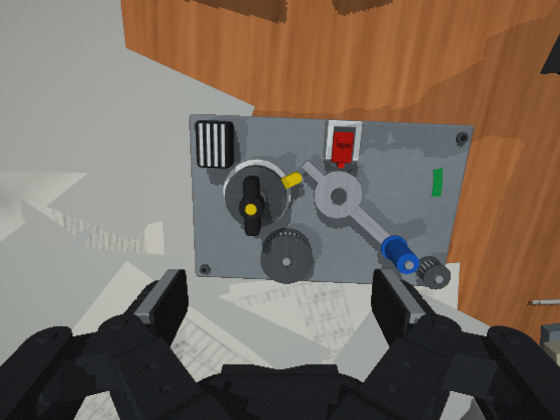

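{"name": "move_arm", "arguments": {
  "offset": [
    [0, 0, 0],
    [0, 0, 0],
    [0, 0, 0],
    [0, 0, 0],
    [0, 0, 0]
  ],
  "twist": [
    [0, 0, -0.149],
    [0, 0, -0.149],
    [0, 0, -0.149],
    [0, 0, -0.149],
    [0, 0, -0.149]
  ],
  "grip": [1, 1, 1, 1, 1]
}}

```text
time: 4.1
ee_pos: [0.5751, 0.0653, 0.2537]
tcp_rot: [-179.3, -0.7, 49.1]
wrist_force: [0.1, 0.2, -0.7]
opening: 0.0853
grasp_force: 0.0
```

{"name": "move_arm", "arguments": {
  "offset": [
    [0, 0, 0],
    [0, 0, 0],
    [0, 0, 0],
    [0, 0, 0],
    [0, 0, 0]
  ],
  "twist": [
    [0, 0, -0.149],
    [0, 0, -0.149],
    [0, 0, -0.149],
    [0, 0, -0.149],
    [0, 0, -0.149]
  ],
  "grip": [1, 1, 1, 1, 1]
}}

```text
time: 4.6
ee_pos: [0.5751, 0.0653, 0.2537]
tcp_rot: [-179.9, -1.0, 91.8]
wrist_force: [0.2, -1.6, 0.4]
opening: 0.0857
grasp_force: 0.0
```

{"name": "move_arm", "arguments": {
  "offset": [
    [0, 0, 0],
    [0, 0, 0],
    [0, 0, 0],
    [0, 0, 0],
    [0, 0, 0]
  ],
  "twist": [
    [0, 0, -0.149],
    [0, 0, -0.149],
    [0, 0, -0.149],
    [0, 0, -0.149],
    [0, 0, -0.149]
  ],
  "grip": [1, 1, 1, 1, 1]
}}

```text
time: 5.1
ee_pos: [0.5751, 0.0653, 0.2537]
tcp_rot: [179.3, -0.8, 134.5]
wrist_force: [-0.1, -0.8, -0.3]
opening: 0.0853
grasp_force: 0.0
```

{"name": "move_arm", "arguments": {
  "offset": [
    [0, 0, 0],
    [0, 0, 0],
    [0, 0, 0],
    [0, 0, 0],
    [0, 0, 0]
  ],
  "twist": [
    [0, 0, -0.149],
    [0, 0, -0.149],
    [0, 0, -0.149],
    [0, 0, -0.149],
    [0, 0, -0.149]
  ],
  "grip": [1, 1, 1, 1, 1]
}}

```text
time: 5.6
ee_pos: [0.5751, 0.0653, 0.2537]
tcp_rot: [179.0, -0.1, 177.2]
wrist_force: [0.2, -0.2, -0.6]
opening: 0.0855
grasp_force: 0.0
```

{"name": "move_arm", "arguments": {
  "offset": [
    [0, 0, 0],
    [0, 0, 0]
  ],
  "twist": [
    [0, 0, -0.1],
    [0, 0, 0]
  ],
  "grip": [1, 1]
}}

```text
time: 5.8
ee_pos: [0.5752, 0.0651, 0.2537]
tcp_rot: [179.0, -0.1, -177.4]
wrist_force: [-0.6, 0.1, -0.6]
opening: 0.0854
grasp_force: 0.0
```

```bash
python3 - <<'E'
from h import *
o=bot.get_obs(); print(o["ee_pos"],o["tcp_rot"],o["q"],o["qd"].round(1))
p=viewer.camera("wrist"); save(p,"w2")
for t,z in [("drive",.018),("knob_grip",.094),("roller",.078),("pivot",.078)]:
    for r in finder.pinpoint(p,t)[:2]: print(t,round(r["p"],2),np.round(r["position"]),at_z(p,r["position"],z,o).round(4))
E
```

```text
[0.57518892 0.06513323 0.25367228] [ 1.78964089e+02 -5.06682823e-02 -1.77403176e+02] [ 5.98936765  9.02224934 14.56338969 95.53041161  1.0370937   3.39309845] [-0.4  0.1  0.1 -0.1 -0.1  7. ]
drive 0.89 [228. 178.] [0.5661 0.0095 0.018 ]
knob_grip 0.81 [295. 202.] [0.5726 0.0812 0.094 ]
roller 0.86 [136. 151.] [ 0.5336 -0.0669  0.078 ]
pivot 0.89 [209. 207.] [ 0.5852 -0.0011  0.078 ]
```

View pics/w2.png

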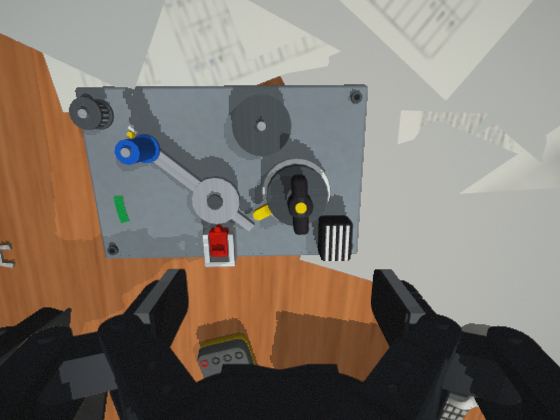

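```bash
cat >> h.py <<'E'
def cloud(p,o):
    M,c=pose(p,o); f=f_of(p); z=p["depth"]; v,u=np.indices(z.shape)
    P=np.stack([(u-p["cx"])/f*z,(v-p["cy"])/f*z,z],-1)@M.T+c; P[z==0]=np.nan; return P
def rect(P,lo,hi,c,r):
    m=(P[...,2]>lo)&(P[...,2]<hi)&(np.hypot(P[...,0]-c[0],P[...,1]-c[1])<r)
    q=P[m]; print("n",len(q),"z",np.median(q[:,2]).round(4), "rect mm", cv2.minAreaRect((q[:,:2]*1000).astype(np.float32)),"mean",q.mean(0).round(4)); return q
E
python3 - <<'E'
from h import *
o=bot.get_obs(); p=viewer.camera("wrist"); print(o["ee_pos"],o["tcp_rot"])
P=cloud(p,o)
rect(P,.1,.112,(.573,.085),.045)
rect(P,.094,.105,(.53,-.066),.03)
rect(P,.028,.036,(.565,.01),.25)
E
```

```text
[0.57552294 0.06416094 0.25339043] [ 1.78966948e+02 -7.62197755e-02 -1.77687118e+02]
n 1003 z 0.1046 rect mm ((574.1236572265625, 85.61157989501953), (52.87537384033203, 22.096717834472656), 16.737234115600586) mean [0.5726 0.0853 0.1045]
n 530 z 0.0982 rect mm ((532.6620483398438, -66.39893341064453), (20.532215118408203, 21.352737426757812), 80.93172454833984) mean [ 0.5324 -0.0657  0.0984]
n 34443 z 0.0319 rect mm ((602.5696411132812, 51.95109558105469), (415.8709411621094, 378.80999755859375), 3.67651104927063) mean [ 0.5532 -0.0019  0.0319]
```

```bash
python3 - <<'E'
from h import *
o=bot.get_obs(); p=viewer.camera("wrist")
P=cloud(p,o)
for lo,hi in [(.1035,.107),(.1025,.108)]:
    q=rect(P,lo,hi,(.573,.085),.035); w=np.linalg.eigh(np.cov(q[:,:2].T)); v=w[1][:,1]; print(np.degrees(np.arctan2(v[1],v[0])),w[0]**.5)
m=((P[...,2]>.028)&(P[...,2]<.036)&(np.abs(P[...,0]-.565)<.13)&(np.abs(P[...,1]-.01)<.18)).astype(np.uint8)
cs=max(cv2.findContours(m,cv2.RETR_EXTERNAL,cv2.CHAIN_APPROX_NONE)[0],key=cv2.contourArea)[:,0]
q=P[cs[:,1],cs[:,0]]; print(cv2.minAreaRect((q[:,:2]*1000).astype(np.float32)))
E
```

```text
n 833 z 0.1049 rect mm ((574.0240478515625, 85.78690338134766), (51.00604248046875, 21.611190795898438), 1.9922614097595215) mean [0.5733 0.0855 0.1049]
-174.46878214023997 [0.00461465 0.01329642]
n 937 z 0.1047 rect mm ((573.7489013671875, 85.76737976074219), (51.86966323852539, 21.561691284179688), 3.8048524856567383) mean [0.573  0.0854 0.1047]
-174.25106215552074 [0.00473514 0.01364318]
((544.2203369140625, 8.930267333984375), (226.70782470703125, 299.9470520019531), 3.1657965183258057)
```

{"name": "move_arm", "arguments": {
  "offset": [
    [0.1, 2.1, 0],
    [0, 0, 3.5],
    [0, 0, 3.5],
    [0, 0, 3.5],
    [0, 0, 0]
  ],
  "twist": [
    [0.018, 0, -0.054],
    [0, 0, 0],
    [0, 0, 0],
    [0, 0, 0],
    [0, 0, 0]
  ],
  "grip": [0.7, 0.7, 0.7, 0.7, 0.7]
}}

```text
time: 6.65
ee_pos: [0.5714, 0.0844, 0.1438]
tcp_rot: [-180.0, -0.5, -174.6]
wrist_force: [-0.9, -0.3, -0.3]
opening: 0.0601
grasp_force: 0.0
```

```bash
python3 - <<'E'
from h import *
o=bot.get_obs(); p=viewer.camera("wrist"); print(o["ee_pos"],o["tcp_rot"],o["qd"].round(1)); save(p,"w3")
P=cloud(p,o)
q=rect(P,.1025,.108,(.573,.085),.04); w=np.linalg.eigh(np.cov(q[:,:2].T)); v=w[1][:,1]; print(np.degrees(np.arctan2(v[1],v[0])),w[0]**.5)
E
```

```text
[0.57135779 0.08436531 0.14376294] [-179.97957534   -0.50117719 -174.56129585] [-0.2 -1.4  6.2  4.3  0.1 -0.2]
n 2272 z 0.1048 rect mm ((574.1402587890625, 85.75425720214844), (52.069061279296875, 22.160106658935547), 17.51779556274414) mean [0.5725 0.0855 0.1047]
-174.48567026359132 [0.00472729 0.01363693]
```

View pics/w3.png

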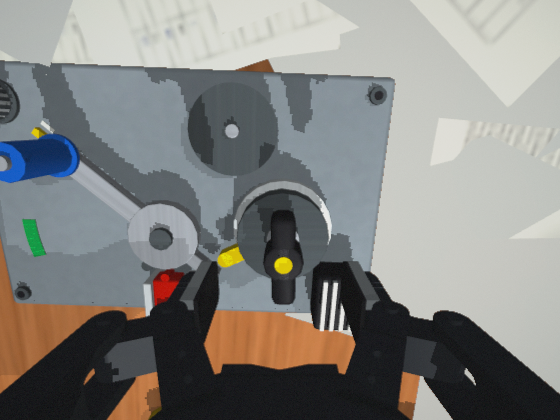

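{"name": "move_arm", "arguments": {
  "offset": [
    [-0.2, 0.1, 2.2],
    [0, 0, 2.2],
    [0, 0, 0],
    [0, 0, 0],
    [0, 0, 0]
  ],
  "twist": [
    [0, 0, 0],
    [0, 0, 0],
    [0, 0, 0],
    [0, 0, 0],
    [0, 0, 0]
  ],
  "grip": [0.7, 0.7, 0.4, 0.1, 0.0],
  "force": 50
}}

```text
time: 7.2
ee_pos: [0.5766, 0.086, 0.1071]
tcp_rot: [180.0, 0.1, -174.5]
wrist_force: [-0.7, -0.6, 0.1]
opening: 0.0166
grasp_force: 0.0
```

{"name": "move_arm", "arguments": {
  "offset": [
    [0, 0, 0],
    [0, 0, 0],
    [0, 0, 0]
  ],
  "twist": [
    [0, 0, 0],
    [0, 0, 0],
    [0, 0, 0]
  ],
  "grip": [0, 0, 0]
}}

```text
time: 7.5
ee_pos: [0.5765, 0.0866, 0.1073]
tcp_rot: [179.9, 0.2, -174.5]
wrist_force: [-1.4, 3.6, 5.8]
opening: 0.013
grasp_force: 50.1
```

{"name": "move_arm", "arguments": {
  "offset": [
    [0, 0, 0],
    [0, 0, 0],
    [0.25, 0, 0.8],
    [0, 0, 0],
    [0, 0, 0]
  ],
  "twist": [
    [0, 0, 0],
    [0, 0, 0],
    [0, 0, 0],
    [0, 0, 0],
    [0, 0, 0]
  ],
  "grip": [0.4, 0.4, 0.4, 0.4, 0.0]
}}

```text
time: 8.0
ee_pos: [0.5727, 0.0855, 0.0961]
tcp_rot: [-180.0, -0.1, -174.5]
wrist_force: [-0.9, -0.4, 1.1]
opening: 0.0208
grasp_force: 0.0
```

{"name": "move_arm", "arguments": {
  "offset": [
    [0, 0, 0],
    [0, 0, 0],
    [0, 0, 0],
    [0, 0, 0],
    [0, 0, 0]
  ],
  "twist": [
    [0, 0, 0],
    [0, 0, 0],
    [0, 0, 0],
    [0, 0, 0],
    [0, 0, 0]
  ],
  "grip": [0, 0, 0, 0, 0]
}}

```text
time: 8.5
ee_pos: [0.5728, 0.0862, 0.0966]
tcp_rot: [179.9, -0.1, -174.5]
wrist_force: [-0.9, 5.6, -1.4]
opening: 0.0127
grasp_force: 51.9
```

{"name": "move_arm", "arguments": {
  "offset": [
    [0, 0, -0.4],
    [0, 0, -0.4],
    [0, 0, -0.4],
    [0, 0, 0],
    [0, 0, 0]
  ],
  "twist": [
    [0, 0, 0],
    [0, 0, 0],
    [0, 0, 0],
    [0, 0, 0],
    [0, 0, 0]
  ],
  "grip": [0, 0, 0, 0, 0]
}}

```text
time: 9.0
ee_pos: [0.5727, 0.0862, 0.1077]
tcp_rot: [179.9, -0.1, -174.5]
wrist_force: [-0.1, 4.8, -7.2]
opening: 0.0133
grasp_force: 51.0
```

{"name": "move_arm", "arguments": {
  "offset": [
    [0, 0, -0.1],
    [0, 0, 0],
    [0, 0, 0],
    [0, 0, 0],
    [0, 0, 0]
  ],
  "twist": [
    [0, 0, -0.1],
    [0, 0, -0.1],
    [0, 0, -0.1],
    [0, 0, -0.1],
    [0, 0, -0.1]
  ],
  "grip": [0, 0, 0, 0, 0]
}}

```text
time: 9.5
ee_pos: [0.573, 0.0857, 0.1087]
tcp_rot: [179.9, -0.1, -145.6]
wrist_force: [1.8, 2.2, -7.1]
opening: 0.0132
grasp_force: 50.9
```

{"name": "move_arm", "arguments": {
  "offset": [
    [0, 0, 0],
    [0, 0, 0],
    [0, 0, 0],
    [0, 0, 0],
    [0, 0, 0]
  ],
  "twist": [
    [0, 0, -0.1],
    [0, 0, -0.1],
    [0, 0, -0.1],
    [0, 0, -0.1],
    [0, 0, -0.1]
  ],
  "grip": [0, 0, 0, 0, 0]
}}

```text
time: 10.0
ee_pos: [0.5734, 0.0854, 0.1089]
tcp_rot: [180.0, -0.1, -117.0]
wrist_force: [3.8, 0.7, -7.6]
opening: 0.0131
grasp_force: 51.0
```

{"name": "move_arm", "arguments": {
  "offset": [
    [0, 0, 0],
    [0, 0, 0],
    [0, 0, 0]
  ],
  "twist": [
    [0, 0, -0.08],
    [0, 0, -0.05],
    [0, 0, 0]
  ],
  "grip": [0, 0, 0]
}}

```text
time: 10.3
ee_pos: [0.5735, 0.0854, 0.109]
tcp_rot: [180.0, -0.1, -109.8]
wrist_force: [5.3, 0.2, -7.1]
opening: 0.0131
grasp_force: 51.0
```

```bash
python3 - <<'E'
from h import *
o=bot.get_obs(); print({k:np.round(v,2) for k,v in o.items()})
E
```

```text
{'time': np.float64(10.3), 'q': array([ 8.480e+00,  8.680e+00, -1.810e+00,  7.955e+01, -4.000e-02,
       -6.176e+01]), 'qd': array([-0.02, -0.1 ,  0.  ,  0.1 ,  0.02,  3.42]), 'joint_efforts': array([  0.28, -60.12,  48.08,   2.2 ,   0.29,  -0.7 ]), 'ee_pos': array([0.57, 0.09, 0.11]), 'tcp_rot': array([ 1.7998e+02, -5.0000e-02, -1.0976e+02]), 'wrist_force': array([ 5.33,  0.18, -7.14]), 'torque': array([-0.06, -1.23,  0.  ]), 'grasp_force': np.float64(51.04), 'opening': np.float64(0.01)}
```

{"name": "move_arm", "arguments": {
  "offset": [
    [0, 0, 0],
    [0, 0, 0],
    [0, 0, 0]
  ],
  "twist": [
    [0, 0, -0.04],
    [0, 0, -0.03],
    [0, 0, 0]
  ],
  "grip": [0, 0, 0]
}}

```text
time: 10.6
ee_pos: [0.5735, 0.0854, 0.1094]
tcp_rot: [180.0, -0.0, -105.9]
wrist_force: [4.5, 0.0, -6.2]
opening: 0.0131
grasp_force: 58.4
```

```bash
python3 - <<'E'
from h import *
o=bot.get_obs(); print({k:np.round(v,2) for k,v in o.items()})
E
```

```text
{'time': np.float64(10.6), 'q': array([ 8.470e+00,  8.660e+00, -1.790e+00,  7.957e+01, -1.000e-02,
       -6.566e+01]), 'qd': array([-0.08,  0.07, -0.04,  0.06,  0.03,  1.42]), 'joint_efforts': array([  1.53, -59.92,  47.74,   2.38,   0.14,  -1.61]), 'ee_pos': array([0.57, 0.09, 0.11]), 'tcp_rot': array([ 1.7998e+02, -2.0000e-02, -1.0587e+02]), 'wrist_force': array([ 4.48,  0.01, -6.22]), 'torque': array([ 0.09, -1.24, -1.2 ]), 'grasp_force': np.float64(58.4), 'opening': np.float64(0.01)}
```

{"name": "move_arm", "arguments": {
  "offset": [
    [0, 0, 0.4],
    [0, 0, 0.4],
    [0, 0, 0.4],
    [0, 0, 0.1],
    [0, 0, 0]
  ],
  "twist": [
    [0, 0, 0],
    [0, 0, 0],
    [0, 0, 0],
    [0, 0, 0],
    [0, 0, 0]
  ],
  "grip": [0, 0, 0, 0, 0]
}}

```text
time: 11.1
ee_pos: [0.5735, 0.0854, 0.0967]
tcp_rot: [-180.0, -0.0, -105.8]
wrist_force: [5.4, -0.4, -4.0]
opening: 0.0135
grasp_force: 58.9
```

{"name": "move_arm", "arguments": {
  "offset": [
    [0, 0, 0],
    [0, 0, 0],
    [0, 0, 0],
    [0, 0, 0],
    [0, 0, 0]
  ],
  "twist": [
    [0, 0, 0],
    [0, 0, 0],
    [0, 0, 0],
    [0, 0, 0],
    [0, 0, 0]
  ],
  "grip": [0.4, 0.5, 0.5, 0.5, 0.5]
}}

```text
time: 11.6
ee_pos: [0.573, 0.0857, 0.0967]
tcp_rot: [179.9, -0.0, -105.8]
wrist_force: [-0.4, 0.0, -0.7]
opening: 0.0424
grasp_force: 0.0
```

{"name": "move_arm", "arguments": {
  "offset": [
    [0, 0, -3],
    [0, 0, -4],
    [0, 0, -4],
    [0, 0, 0],
    [0, 0, 0]
  ],
  "twist": [
    [0, 0, 0],
    [0, 0, 0],
    [0, 0, 0],
    [0, 0, 0],
    [0, 0, 0]
  ],
  "grip": [0.5, 0.5, 0.5, 0.5, 0.5]
}}

```text
time: 12.1
ee_pos: [0.5736, 0.0858, 0.2075]
tcp_rot: [-180.0, 0.0, -105.8]
wrist_force: [-0.2, 0.7, -0.7]
opening: 0.0426
grasp_force: 0.0
```

```bash
python3 - <<'E'
from h import *
o=bot.get_obs(); p=viewer.camera("wrist"); print(o["ee_pos"],o["tcp_rot"],o["q"].round(1)); save(p,"w4")
P=cloud(p,o)
q=rect(P,.1,.118,(.573,.085),.04); w=np.linalg.eigh(np.cov(q[:,:2].T)); v=w[1][:,1]; print(np.degrees(np.arctan2(v[1],v[0])),w[0]**.5)
rect(P,.094,.105,(.53,-.066),.03)
for t,z in [("roller",.078),("pivot",.078),("tensioner_arm",.018)]:
    for r in finder.pinpoint(p,t)[:1]: print(t,round(r["p"],2),np.round(r["position"]),at_z(p,r["position"],z,o).round(4))
E
```

```text
[0.57357768 0.0857667  0.20748103] [-1.79957112e+02  3.04678879e-02 -1.05762865e+02] [  8.5   8.4   8.7  90.3   0.  -65.7]
n 1395 z 0.1047 rect mm ((574.0496826171875, 84.78071594238281), (52.64185333251953, 21.981840133666992), 75.49503326416016) mean [0.5738 0.0838 0.1045]
71.90951079090866 [0.00486382 0.01402948]
n 66 z 0.0968 rect mm ((535.4885864257812, -57.461082458496094), (2.28143572807312, 12.935844421386719), 72.84894561767578) mean [ 0.5355 -0.0572  0.0966]
pivot 0.95 [235. 116.] [0.5854 0.0008 0.078 ]
tensioner_arm 0.84 [247. 118.] [0.5825 0.0027 0.018 ]
```

View pics/w4.png

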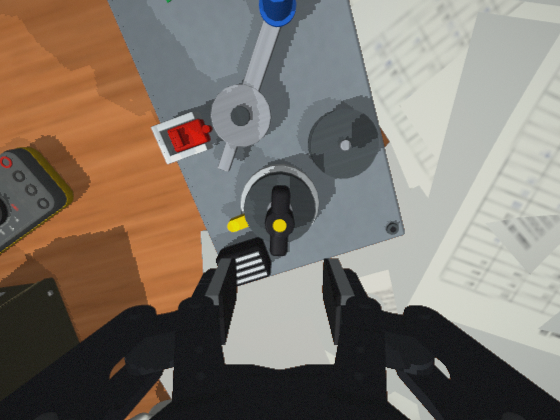

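{"name": "move_arm", "arguments": {
  "offset": [
    [3.9, -0.1, 0],
    [3.9, -0.1, 0],
    [3.9, 0, 0],
    [3.9, 0, 0],
    [0, 0, 0]
  ],
  "twist": [
    [0, 0, 0],
    [0, 0, 0],
    [0, 0, 0],
    [0, 0, 0],
    [0, 0, 0.12]
  ],
  "grip": [0.7, 0.7, 0.7, 0.7, 0.7]
}}

```text
time: 12.8
ee_pos: [0.5312, -0.0684, 0.2058]
tcp_rot: [179.9, -0.1, -112.8]
wrist_force: [0.2, -0.3, 0.0]
opening: 0.0598
grasp_force: 0.0
```

{"name": "move_arm", "arguments": {
  "offset": [
    [0, 0, 0],
    [0, 0, 0],
    [0, 0, 2],
    [0, 0, 2],
    [0, 0, 0]
  ],
  "twist": [
    [0, 0, 0.12],
    [0, 0, 0.12],
    [0, 0, 0],
    [0, 0, 0],
    [0, 0, 0]
  ],
  "grip": [0.7, 0.7, 0.7, 0.7, 0.7]
}}

```text
time: 13.3
ee_pos: [0.5311, -0.0649, 0.1632]
tcp_rot: [179.7, -0.2, -126.4]
wrist_force: [0.2, 0.4, 0.1]
opening: 0.0596
grasp_force: 0.0
```

```bash
python3 - <<'E'
from h import *
o=bot.get_obs(); p=viewer.camera("wrist"); print(o["ee_pos"],o["tcp_rot"],o["q"].round(1)); save(p,"w5")
P=cloud(p,o)
q=rect(P,.096,.102,(.5325,-.066),.025)
q=rect(P,.1,.118,(.573,.085),.04)
for t,z in [("roller",.078),("pivot",.078),("tensioner_arm",.018)]:
    for r in finder.pinpoint(p,t)[:1]: print(t,round(r["p"],2),np.round(r["position"]),at_z(p,r["position"],z,o).round(4))
E
```

```text
[ 0.53105222 -0.06485531  0.16318126] [ 179.67759598   -0.18887524 -126.40086869] [ -7.    2.4  -2.6  85.4  -0.  -60.6]
n 830 z 0.098 rect mm ((532.810302734375, -67.06200408935547), (21.417505264282227, 20.459842681884766), 52.66720199584961) mean [ 0.5326 -0.0675  0.0983]
n 0 z nan rect mm ((0.0, 0.0), (0.0, 0.0), 0.0) mean [nan nan nan]
roller 0.94 [276. 232.] [ 0.5334 -0.0667  0.078 ]
pivot 0.83 [274. 338.] [0.5863 0.0021 0.078 ]
tensioner_arm 0.83 [277. 296.] [0.5837 0.0028 0.018 ]
  return _methods._mean(a, axis=axis, dtype=dtype,
  ret = ret.dtype.type(ret / rcount)
h.py:21: RuntimeWarning: Mean of empty slice.
  q=P[m]; print("n",len(q),"z",np.median(q[:,2]).round(4), "rect mm", cv2.minAreaRect((q[:,:2]*1000).astype(np.float32)),"mean",q.mean(0).round(4)); return q
  ret = um.true_divide(
```

View pics/w5.png

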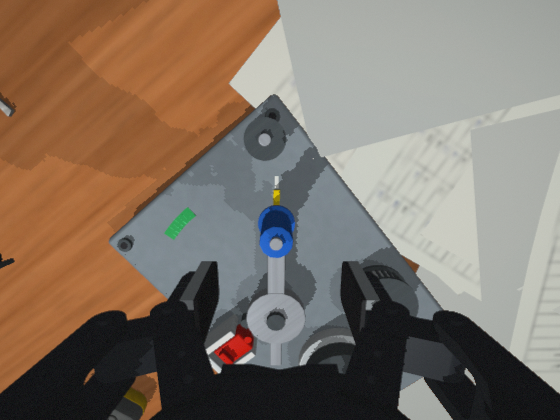

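{"name": "move_arm", "arguments": {
  "offset": [
    [0, -0.25, 2.4],
    [0, 0, 2.4],
    [0, 0, 2.3],
    [0, 0, 0],
    [0, 0, 0]
  ],
  "twist": [
    [0, 0, 0],
    [0, 0, 0],
    [0, 0, 0],
    [0, 0, 0],
    [0, 0, 0]
  ],
  "grip": [0.7, 0.7, 0.7, 0.6, 0.5]
}}

```text
time: 14.0
ee_pos: [0.5349, -0.0665, 0.0968]
tcp_rot: [180.0, -0.0, -126.4]
wrist_force: [0.5, 0.0, -0.3]
opening: 0.0429
grasp_force: 0.0
```

{"name": "move_arm", "arguments": {
  "offset": [
    [0, 0, 0],
    [0, 0, 0],
    [0, 0, 0],
    [0, 0, 0],
    [0, 0, 0]
  ],
  "twist": [
    [0, 0, 0],
    [0, 0, 0],
    [0, 0, 0],
    [0, 0, 0],
    [0, 0, 0]
  ],
  "grip": [0.1, 0, 0, 0, 0]
}}

```text
time: 14.5
ee_pos: [0.535, -0.0664, 0.0977]
tcp_rot: [-180.0, 0.0, -126.4]
wrist_force: [-4.0, 0.4, 6.9]
opening: 0.0204
grasp_force: 48.6
```

{"name": "move_arm", "arguments": {
  "offset": [
    [-0.02, -0.6, 0],
    [-0.02, -0.6, 0],
    [-0.02, -0.6, 0],
    [-0.02, -0.6, 0],
    [-0.02, -0.6, 0]
  ],
  "twist": [
    [0, 0, -0.07],
    [0, 0, -0.07],
    [0, 0, -0.07],
    [0, 0, -0.07],
    [0, 0, -0.07]
  ],
  "grip": [0, 0, 0, 0, 0]
}}

```text
time: 15.0
ee_pos: [0.5617, -0.0792, 0.0976]
tcp_rot: [-180.0, 0.1, -106.2]
wrist_force: [-4.7, 6.1, 6.6]
opening: 0.02
grasp_force: 48.9
```

```bash
cat > a.py <<'E'
from h import *
o=bot.get_obs(); d=o["ee_pos"][:2]-np.array([.5835,.0015]); print("r",np.hypot(*d),"joint",np.arctan2(d[1],d[0])-np.radians(-126.5),o["ee_pos"],o["tcp_rot"][2],o["wrist_force"],o["torque"],o["grasp_force"])
E
python3 a.py
```

```text
r 0.08357653259947691 joint 0.3735876027388554 [ 0.56173497 -0.07919275  0.09764343] -106.15060306147993 [-4.67688259  6.05140815  6.59585649] [ 1.2375609   0.94909655 -0.07874178] 48.925893902778625
```

{"name": "move_arm", "arguments": {
  "offset": [
    [0, -0.6, 0],
    [0, -0.6, 0],
    [0, -0.6, 0],
    [0, -0.6, 0],
    [0, -0.6, 0]
  ],
  "twist": [
    [0, 0, -0.07],
    [0, 0, -0.07],
    [0, 0, -0.07],
    [0, 0, -0.07],
    [0, 0, -0.07]
  ],
  "grip": [0, 0, 0, 0, 0]
}}

```text
time: 15.5
ee_pos: [0.5908, -0.0821, 0.0975]
tcp_rot: [180.0, 0.2, -86.0]
wrist_force: [-7.6, 13.2, 8.6]
opening: 0.0204
grasp_force: 49.1
```

```bash
python3 a.py
```

```text
r 0.08386999040882494 joint 0.7242953164647317 [ 0.59080839 -0.08205096  0.0975133 ] -86.0441298563729 [-7.57130192 13.24440781  8.62874663] [ 2.78624709  1.6265404  -0.05548109] 49.10014808177948
```

{"name": "move_arm", "arguments": {
  "offset": [
    [-0.05, -0.5, 0],
    [-0.05, -0.5, 0],
    [-0.05, 0, 0],
    [0, 0, 0],
    [0, 0, 0]
  ],
  "twist": [
    [0, 0, -0.05],
    [0, 0, -0.05],
    [0, 0, 0],
    [0, 0, 0],
    [0, 0, 0]
  ],
  "grip": [0, 0, 0, 0, 0]
}}

```text
time: 16.0
ee_pos: [0.5998, -0.0807, 0.0975]
tcp_rot: [179.9, 0.1, -80.5]
wrist_force: [-10.9, 5.8, 9.6]
opening: 0.0205
grasp_force: 49.3
```

```bash
python3 a.py; python3 - <<'E'
from h import *
p=viewer.camera("top"); save(p,"t1"); q=viewer.camera("side"); save(q,"s1")
a=p["color"][140:290,170:330]; b=q["color"][110:260,170:370]
cv2.imwrite("pics/c2.png",cv2.resize(cv2.cvtColor(np.hstack([a,b]),cv2.COLOR_RGB2BGR),None,fx=2.2,fy=2.2,interpolation=cv2.INTER_CUBIC))
E
```

```text
r 0.08374516254292053 joint 0.8324651297609345 [ 0.59976151 -0.08065117  0.09753627] -80.5063082617005 [-10.94504462   5.78323455   9.64288415] [1.22640236 2.11281231 0.0877161 ] 49.26843881607056
```

View pics/c2.png

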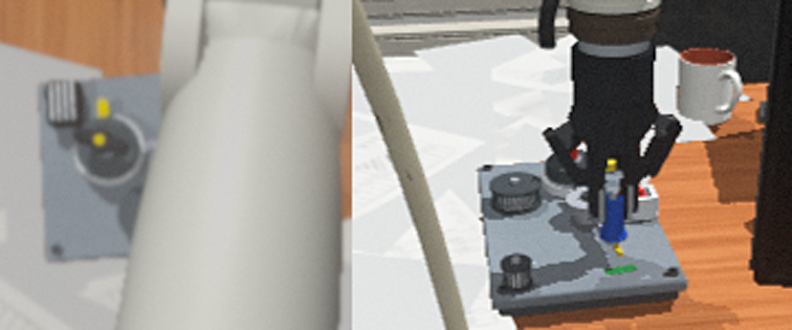

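```bash
python3 -c "
from workcell import bot
print(bot.job_done())"
```

```text
the job is handed in; nothing more can be done
None
```

I handed the job in at about 16 s, and no verdict came back: the head is turned to the service stop with the plunger home, and the gripper is holding the roller at about 0.81 rad by my measurement, pointer mid-green; nothing loose was touched.

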